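Put three drive parts back into their own kit trays

TASK

On the bench three drive parts lie in each other's kit trays. Put each into the middle of the tray of its own outline, upright as it is now: the wheel into the round tray, the square motor into the square tray with its sides parallel to the tray's, the long motor lengthwise into the oblong tray. Let one of them wait on the cork mat meanwhile; set the parts down rather than dropping them, never let two of them knock together, and leave the jar, the tape roll and the drill-bit stand where they are.

Things in the scene. Friction and masses are not known exactly. Their poses are not given: they have to be found in the camera images.
- wheel: Small robot drive wheel lying flat: black rubber tyre 56 mm across and 28 mm high, on top of it in the middle an aluminium hub 24 mm across that rises from 28 to 58 mm above the underside. About 0.14 kg. Origin: centre of the underside, z up along the hub. It belongs in the round tray.
- square_motor: Square stepper motor standing upright: body 42 x 42 mm, 40 mm high, aluminium ends and dark middle, with a thin steel shaft (5 mm) in the middle of the top up to 62 mm. About 0.28 kg. Origin: centre of the underside, z up, x and y parallel to its sides. It belongs in the square tray.
- long_motor: Long gear motor lying flat: 92 mm long (x), 34 mm wide (y), 36 mm high; gearbox block from x = -36 to +12 mm, 34 mm wide, then a round steel can and a black end plate; a short 6 mm shaft at the -x end. About 0.22 kg. Origin: centre of the underside, z up; grip it across its width there. It belongs in the oblong tray, either way round.
- round_tray: Shallow round grey tray, 124 mm across the rim. Fixed to the bench. Origin: centre of its underside, z up; floor 4 mm thick, rim 4 mm thick and 12 mm high over the bench.
- square_tray: Shallow square grey tray, 120 x 120 mm outside, x and y parallel to its sides. Fixed to the bench. Origin: centre of its underside, z up; floor 4 mm thick, rim 4 mm thick and 12 mm high over the bench.
- oblong_tray: Shallow oblong grey tray, 160 mm long (x) and 86 mm wide (y) outside. Fixed to the bench. Origin: centre of its underside, z up; floor 4 mm thick, rim 4 mm thick and 12 mm high over the bench.
- cork_mat: Empty cork mat, 150 mm (x) by 120 mm (y), 4 mm thick, the free spot to park a part on. Fixed to the bench. Origin: centre of its underside.
- jar: Bystander, loose: small glass jar with a steel cap, 42 mm across, 55 mm high. Origin: centre of the underside.
- tape_roll: Bystander, loose: roll of black tape lying flat, 54 mm across, 20 mm high, 32 mm hole. Origin: centre of the underside.
- bit_stand: Bystander, loose: wooden block 30 mm (x) by 50 mm (y), 24 mm high, with four drill bits standing in it up to 50 mm. Origin: centre of the underside.
Mind the look-alikes: they are no part of the job. What is shaped like the wheel but purple or red is not meant.

How it is judged:
On the way:
1. one of the three parts waits on the cork mat (its middle within 50 mm of the mat's), resting and released (((horizontal distance between wheel and cork_mat below 0.05 m and height (world z) of wheel below 0.01 m and linear speed of wheel below 0.03 m/s and contact force between the fingers and wheel below 0.1 N) or (horizontal distance between square_motor and cork_mat below 0.05 m and height (world z) of square_motor below 0.01 m and linear speed of square_motor below 0.03 m/s and contact force between the fingers and square_motor below 0.1 N) or (horizontal distance between long_motor and cork_mat below 0.05 m and height (world z) of long_motor below 0.01 m and linear speed of long_motor below 0.03 m/s and contact force between the fingers and long_motor below 0.1 N))), for 0.2 s.
At the end, for the whole second after the job is handed in: Wheel in the round tray, square motor in the square tray, long motor in the oblong tray: each within 15 mm of the tray's middle, resting on its floor, upright, still; the square motor parallel to the tray's sides and the long motor lengthwise, each within 15 degrees (horizontal distance between wheel and round_tray below 0.015 m and z of wheel in the frame of round_tray below 0.01 m and angle between each of wheel, square_motor, long_motor's own z axis and vertical below 0.12 rad and linear speed of each of wheel, square_motor, long_motor below 0.02 m/s and angular speed of each of wheel, square_motor, long_motor below 0.2 rad/s and horizontal distance between square_motor and square_tray below 0.015 m and z of square_motor in the frame of square_tray below 0.01 m and horizontal distance between long_motor and oblong_tray below 0.015 m and z of long_motor in the frame of oblong_tray below 0.01 m and angle between the x axis of long_motor and the x axis of oblong_tray, either way round below 0.26 rad and (angle between the x axis of square_motor and the x axis of square_tray, either way round below 0.26 rad or angle between the x axis of square_motor and the y axis of square_tray, either way round below 0.26 rad)); the robot touches nothing.
It fails at once if two of the parts knock together (over 1 N) (contact force between wheel and square_motor above 1 N or contact force between any of square_motor, wheel and long_motor above 1 N).
It fails at once if a part is dropped (it reaches its support faster than 0.8 m/s) ((height (world z) of wheel below 0.025 m and linear speed of wheel above 0.8 m/s) or (height (world z) of square_motor below 0.025 m and linear speed of square_motor above 0.8 m/s) or (height (world z) of long_motor below 0.025 m and linear speed of long_motor above 0.8 m/s)).
It fails at once if the jar, tape roll or drill-bit stand is shifted by more than 20 mm or tipped (distance of any of jar, tape_roll, bit_stand from where it was at the start of the episode above 0.02 m or angle between any of jar, tape_roll, bit_stand's own z axis and vertical above 0.35 rad).
It also fails if it takes over 104 s, if anything falls off the work surface, if the arm or the gripper's body presses on something with over 40 N, if the wrist force passes 120 N, or if a joint passes its speed limit or range.

ROBOT

A 6-joint arm with a two-finger parallel gripper is mounted at the origin on the work surface. World frame = base frame: x ahead of the robot, y to its left, z up, the work surface at z = 0. Lengths are in m, angles in rad, forces in N, time in s.
With the tool pointing down it reaches from about 0.25 to 0.725 m from the base axis. Payload 4 kg.
Tool frame: the origin (TCP) lies midway between the tips of the shut fingers; the grasp point (between the pads) lies grip_point_offset behind it (grip_point_offset is the distance from the TCP to the grasp point, in m); z points along the fingers, y is the line along which they close (so a half turn about z gives the same grasp; the last joint's range is limited). The gripper opens to 85 mm and grips with 20 to 120 N. Pads are 22 mm wide; open, the fingers measure 114 mm over their backs; the gripper's body (76 mm by 85 mm) begins 54 mm behind the grasp point. The pads swing forward as they close: fully open they stand 13 mm farther back than shut.
Start: joints at [-1.248, 0.241, 0.005, 1.335, 0, 1.571], TCP at [0.159, -0.474, 0.231] pointing down, gripper open.
Joint ranges: [-2.72, 2.72], [-1.05, 1.87], [-1.09, 1.28], [-1.99, 2.15], [-1.42, 1.44], [-3.14, 3.14]. Speed limits (rad/s): [2.79, 2.79, 3.14, 3.14, 3.14, 3.14].

INTERFACE

Orientations are given as a unit quaternion [x, y, z, w].
In Python, from workcell import * gives the robot as it stands. The module is installed in compiled form; this text tells all that it offers.
- The arm moves only by the tool arm_command, never from a script. Its arguments are lists of equal length, an entry for each row: "slide": the shift along the tool's x, y, z in cm, a list of three; "spin": the turn about the tool's z in degrees. A call has exactly 5 rows; each row is the pose to reach, as a shift and turn from the pose commanded when the call began, along the tool's axes at that moment; what a row does not reach only later rows make up. A row lasts 1/8 s, in which the tool goes at most 62.5 mm and 10.7 degrees, less where a joint would pass 70% of its speed; a pose out of reach is approached as far as the arm can. A call with a gripper value outside its range is refused whole. "jaw" is the finger opening in cm, from 0 to 8.54, set as the call begins (left out, the last holds). The fingers move at their own pace and stop on an object; the grip force is fixed at half the most. Time passes only in rows, so rows that repeat a pose let the fingers close, or fill a call up. It gives the time, the measured TCP pose, the force, the opening and the grip force at its end, in the units of the state.
- get_obs(): the state, without advancing time (a new reading comes with each control period).
- camera(name): name is "scene" or "side" or "wrist"; returns a dict with "pixels" (480x640x3 uint8, red, green, blue), "range_z" (480x640 float32, m along the optical axis (not along the pixel's ray), 0 where there is no reading), "intrinsics" (3x3 intrinsics, pixels), "k1" (the pictures are not rectified: a ray, as slopes to the right and down, at radius r is drawn at 1 + k1 r^2 times it, then the intrinsics apply), "rvec" (rotation vector, rad) and "tvec" (3), from world to camera coordinates, as OpenCV has them. Camera axes: x right, y down, z forward; pixel columns grow to the right and rows downward; lengths in m; the calibration is good to about 2 mm. A picture is of the moment at which its call begins.
- job_done(): hands the job in; it is judged then, once.
Trained networks look in a picture, given as the dict that the camera call returned (one of the last four; its "shot" number tells which), for a name from the list of things; names that differ only in an ending like _2 or _b are one class to them, and where a whole thing is asked for, a point or a joint stands for the part that bears it (a point fixed in the world has none). Each returns a list of dicts, best first, with "confidence" (0 to 1); they miss things now and then, are a little off and sometimes report something else, mostly with a low value. They report only what shows in the picture. A call takes as long as a camera call. They do not tell look-alikes from the thing itself.
- recognise(picture, thing): "centre" ([column, row] in pixels, amid what is visible of it).
- landmark_of(picture, thing): "centre" ([column, row] in pixels: a listed point, or the origin of a listed thing).
The state is a dict: "clock": time; "joint_pos": joint angles; "joint_vel": joint speeds; "tau": joint torques, N m; "eef_pos": TCP position; "tool_rot": TCP orientation; "ft_force": force on the tool from outside, world axes, zero at the start; "ft_torque": the same for the moment, N m; "grip_width": finger opening in m; "grasp_force": force on a finger pad.
Only numpy, scipy, OpenCV 4.12 (cv2) and the standard library are available. Lean on these libraries where they do the work, as an engineer would, in place of code of your own. Each camera call takes 0.05 s, during which the arm holds its last target. There are 200 camera calls.

## Working session

There is one attempt and no reset: what is moved stays moved. The work goes in short steps, Python scripts to look and compute and a tool call to move; the robot and the scene stay as the last step left them, time stands still between calls to the robot, and variables do not carry over. Pictures are saved under pics/ and viewed, at most 14 in all, crops included, and the job is handed in when it is done.

Besides the shell and the picture viewer there is one more tool, called after "Call:" as a command line: name --pt "numbers of a row" for each row, then --argument value for the rest. arm_command: Moves the arm, as the interface text tells. Its arguments: {"type":"object","properties":{"slide":{"type":"array","items":{"type":"array","items":{"type":"number"}}},"spin":{"type":"array","items":{"type":"number"}},"jaw":{"type":"number"}},"required":["slide","spin"]}

```bash
mkdir -p pics; cat > h.py <<'E'
from workcell import *
import numpy as np, cv2
def snap(name,fn=None):
    c=camera(name)
    if fn: cv2.imwrite('pics/'+fn,c['pixels'][:,:,::-1])
    return c
def RT(c):
    return cv2.Rodrigues(np.array(c['rvec'],float))[0],np.array(c['tvec'],float).ravel()
def ray(c,uv):
    K=np.array(c['intrinsics']);u=(uv[0]-K[0,2])/K[0,0];v=(uv[1]-K[1,2])/K[1,1]
    rd=np.hypot(u,v);r=rd
    for _ in range(20): r=rd/(1+c['k1']*r*r)
    s=r/rd if rd>0 else 1
    R,t=RT(c);return -R.T@t, R.T@np.array([u*s,v*s,1.])
def at_z(c,uv,z):
    o,d=ray(c,uv);return o+d*(z-o[2])/d[2]
def cloud(c):
    K=np.array(c['intrinsics']);v,u=np.mgrid[0:480,0:640]
    x=(u-K[0,2])/K[0,0];y=(v-K[1,2])/K[1,1];rd=np.hypot(x,y);r=rd.copy()
    for _ in range(20): r=rd/(1+c['k1']*r*r)
    s=np.where(rd>0,r/np.maximum(rd,1e-9),1);z=c['range_z']
    P=np.stack([x*s*z,y*s*z,z],-1);R,t=RT(c);W=(P-t)@R
    W[z<=0]=np.nan;return W
def tri(c1,p1,c2,p2):
    o1,d1=ray(c1,p1);o2,d2=ray(c2,p2)
    a=np.linalg.lstsq(np.stack([d1,-d2],1),o2-o1,rcond=None)[0]
    A=o1+d1*a[0];B=o2+d2*a[1];return (A+B)/2,np.linalg.norm(A-B)
THINGS="wheel square_motor long_motor round_tray square_tray oblong_tray cork_mat jar tape_roll bit_stand".split()
E
python3 - <<'E'
from h import *
o=get_obs();print({k:np.round(v,3) for k,v in o.items()})
import workcell;print([k for k in dir(workcell) if 'grip' in k.lower()], getattr(workcell,'grip_point_offset',None))
a=snap('scene','scene0.png');b=snap('side','side0.png')
for t in THINGS:
    ra=landmark_of(a,t);rb=landmark_of(b,t)
    f=lambda r:[(np.round(x['centre']).astype(int).tolist(),round(x['confidence'],2)) for x in r[:3]]
    print(t,f(ra),f(rb))
    if ra and rb:
        for x in ra[:2]:
            best=min(((tri(a,x['centre'],b,y['centre'])) for y in rb),key=lambda q:q[1]);print('   ',best[0].round(3),best[1].round(4))
E
```

```text
{'clock': np.float64(0.0), 'joint_pos': array([-1.248,  0.241,  0.004,  1.335, -0.   ,  1.571]), 'joint_vel': array([-0.   ,  0.   , -0.001, -0.002, -0.001,  0.002]), 'tau': array([ 0.0000e+00, -3.7232e+01,  2.5241e+01,  1.7000e-02, -0.0000e+00,
       -0.0000e+00]), 'eef_pos': array([ 0.158, -0.474,  0.23 ]), 'tool_rot': array([ 0.987,  0.161, -0.   , -0.001]), 'ft_force': array([0.184, 0.988, 0.164]), 'ft_torque': array([ 0.025,  0.019, -0.057]), 'grasp_force': np.float64(0.0), 'grip_width': np.float64(0.085)}
['grip_point_offset'] 0.0187
wheel [([424, 258], 0.98), ([376, 226], 0.9), ([326, 207], 0.75)] [([231, 208], 0.71), ([286, 190], 0.65), ([259, 168], 0.57)]
    [ 0.651  0.437 -0.153] 0.0212
    [0.597 0.273 0.007] 0.0116
square_motor [([153, 327], 0.58)] [([319, 390], 0.57)]
    [ 0.465 -0.272  0.005] 0.0018
long_motor [([273, 252], 0.73)] [([268, 271], 0.6)]
    [ 0.469  0.048 -0.006] 0.0058
round_tray [([279, 251], 0.58)] [([269, 267], 0.73)]
    [ 0.477  0.06  -0.007] 0.0072
square_tray [([377, 226], 0.95)] [([286, 195], 0.91)]
    [ 0.597  0.273 -0.001] 0.004
oblong_tray [([150, 327], 0.62)] [([315, 392], 0.74)]
    [ 0.457 -0.274  0.003] 0.0039
cork_mat [] [([366, 284], 0.8)]
jar [([210, 381], 0.67)] [([410, 376], 0.82), ([319, 395], 0.33)]
    [ 0.644 -0.305  0.001] 0.0125
tape_roll [([345, 270], 0.64), ([146, 324], 0.63)] [([331, 240], 0.63)]
    [0.643 0.077 0.002] 0.0095
    [ 0.552 -0.244  0.194] 0.2506
bit_stand [([212, 282], 0.57)] [([283, 325], 0.65)]
    [ 0.451 -0.111  0.005] 0.001
```

View pics/scene0.png

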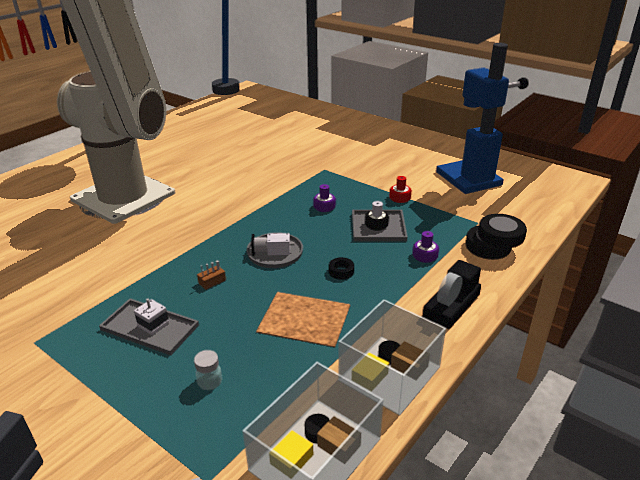

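View pics/side0.png

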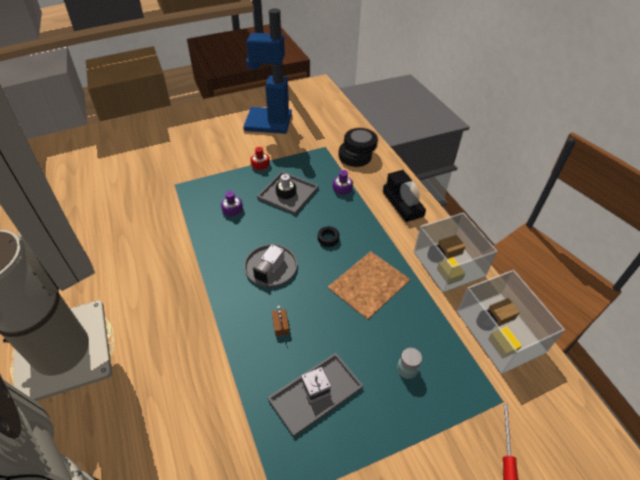

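The scene picture shows the wheel in the square tray (377,222), the long motor in the round tray (273,247), the square motor in the oblong tray (150,322) and the mat at (304,317). The side picture agrees, with the mat at (369,284). The purple and red look-alikes stand round the square tray. Next I measure from the depth clouds.

```bash
cat > m.py <<'E'
from h import *
def rect(P):
    (c,s,a)=cv2.minAreaRect((P[:,:2]*1000).astype(np.float32)); return np.round(c,1),np.round(s,1),round(a,1),len(P)
def sel(W,c,r,z0,z1):
    P=W.reshape(-1,3);return P[(np.hypot(P[:,0]-c[0],P[:,1]-c[1])<r)&(P[:,2]>z0)&(P[:,2]<z1)]
E
python3 - <<'E'
from m import *
a=snap('scene');b=snap('side');A=cloud(a);B=cloud(b)
spots=dict(wheel=(.597,.273),square=(.465,-.272),long=(.469,.055),jar=(.644,-.305),tape=(.643,.077),bit=(.451,-.111))
print('mat',at_z(a,(304,317),.004),at_z(b,(369,284),.004))
for n,c in spots.items():
    for W,l in ((A,'scene'),(B,'side')):
        P=sel(W,c,.05,.016,.1)
        z=P[:,2];h=np.histogram(z,np.arange(.016,.08,.004))[0]
        print(n,l,h,'zmax',z.max().round(4) if len(z) else None)
        if len(z): print('   >16',rect(P))
        for lo,hi in ((.036,.1),(.054,.1)):
            Q=P[(z>lo)&(z<hi)]
            if len(Q)>5: print('   ',lo,rect(Q),Q.mean(0).round(4))
    if n in('wheel','square','long'):
      P=np.vstack([sel(W,c,.1,.008,.0135) for W in (A,B)]);print('  rim',rect(P))
mb=cv2.cvtColor(b['pixels'],cv2.COLOR_RGB2HSV)
for c,W in((a,A),(b,B)):
    h=cv2.cvtColor(c['pixels'],cv2.COLOR_RGB2HSV)
    m=(h[...,0]<25)&(h[...,1]>90)&(abs(W[...,0]-.62)<.14)&(abs(W[...,1]+.05)<.12)&(W[...,2]<.012)&(W[...,0]>.53)
    m=cv2.morphologyEx(m.astype(np.uint8),cv2.MORPH_OPEN,np.ones((3,3)))>0
    P=W[m];print('mat',rect(P),np.median(P,0).round(4))
E
```

```text
mat [ 0.66772403 -0.08161426  0.004     ] [ 0.66607527 -0.08329209  0.004     ]
wheel scene [ 42  31  51 109  61  16  13  17  16  10  23  38   1   0   0] zmax 0.0649
   >16 (array([598. , 265.3]), array([55.5, 49.9]), 30.7, 428)
    0.036 (array([595. , 267.3]), array([24.6, 24.9]), 75.4, 134) [0.5982 0.2648 0.0524]
    0.054 (array([595.7, 268.1]), array([20.5, 29.7]), 34.2, 66) [0.5966 0.2668 0.0601]
wheel side [27 18 30 80 76 11 10 10 12 11 15 38  2  0  0] zmax 0.0641
   >16 (array([593.2, 267. ]), array([49.1, 53.7]), 72.9, 340)
    0.036 (array([592.7, 268.4]), array([32.4, 23.9]), 47.4, 109) [0.594  0.2672 0.0538]
    0.054 (array([595.7, 270.9]), array([24.9, 21.1]), 69.4, 63) [0.595  0.2696 0.0604]
  rim (array([601.8, 271. ]), array([124.8, 127.2]), 37.0, 601)
square scene [ 56  56  51  56  43  44 203 165   6   5   6   4   6   0   0] zmax 0.0678
   >16 (array([ 460.6, -284.4]), array([46.8, 73.4]), 1.9, 701)
    0.036 (array([ 460.1, -269.7]), array([46.8, 43.9]), 1.9, 439) [ 0.4641 -0.2715  0.0441]
    0.054 (array([ 460.9, -269.7]), array([4.6, 7.4]), 65.4, 20) [ 0.4606 -0
[... 1879 characters left out ...]
 77.8]), array([52.8, 52.5]), 9.5, 194)
bit scene [ 45 138  70  18  12  15  12  10   3   0   0   0   0   0   0] zmax 0.0496
   >16 (array([ 446.7, -110.2]), array([48.5, 34.6]), 75.9, 323)
    0.036 (array([ 447.5, -108.7]), array([38.5,  6.8]), 80.0, 40) [ 0.4481 -0.1069  0.0423]
bit side [ 18  92 183   2   4  10   9  17   3   2   0   0   0   0   0] zmax 0.0525
   >16 (array([ 445.6, -107.5]), array([52.7, 29.8]), 78.0, 340)
    0.036 (array([ 446.1, -105.6]), array([42.7,  4.6]), 79.2, 41) [ 0.4459 -0.1057  0.0437]
mat (array([666.8, -80.3]), array([149.7, 127.2]), 23.0, 3392) [ 0.6708 -0.0852  0.0036]
mat (array([668.5, -78.9]), array([153.2, 122.1]), 22.6, 2787) [ 0.6645 -0.0833  0.0042]
```

```bash
cat > g.py <<'E'
# usage: plan([(x,y,z,yaw),...]) one waypoint a call; prints tool-frame shift (cm) and spin (deg) per call
from h import *
from scipy.spatial.transform import Rotation as R
def plan(wps):
    o=get_obs();p=np.array(o['eef_pos']);r=R.from_quat(o['tool_rot']).as_matrix();y=np.degrees(np.arctan2(r[1,0],r[0,0]))
    print('now',p.round(4),round(y,1),'tilt',r[:,2].round(3),'t',round(float(o['clock']),2),'w',round(float(o['grip_width']),4),'j',np.round(o['joint_pos'],2))
    for w in wps:
        c,s=np.cos(np.radians(y)),np.sin(np.radians(y));M=np.array([[c,s,0],[s,-c,0],[0,0,-1]])
        d=M.T@(np.array(w[:3])-p)*100;sp=-(w[3]-y)
        print(w,'slide',d.round(2),'spin',round(sp,1),'per row',(d/5).round(2),round(sp/5,1));p=np.array(w[:3]);y=w[3]
E
python3 - <<'E'
from g import *
s=np.array([.159,-.474,.231,18.5]);e=np.array([.5955,.269,.16,92])
plan([tuple((s+(e-s)*k/4).round(4)) for k in (1,2,3,4)])
E
```

```text
now [ 0.1586 -0.4742  0.2313] 18.5 tilt [-0. -0. -1.] t 1.2 w 0.0849 j [-1.25  0.24  0.01  1.34 -0.    1.57]
(np.float64(0.2681), np.float64(-0.2882), np.float64(0.2132), np.float64(36.875)) slide [ 16.29 -14.17   1.81] spin -18.4 per row [ 3.26 -2.83  0.36] -3.7
(np.float64(0.3772), np.float64(-0.1025), np.float64(0.1955), np.float64(55.25)) slide [19.87 -8.31  1.77] spin -18.4 per row [ 3.97 -1.66  0.35] -3.7
(np.float64(0.4864), np.float64(0.0833), np.float64(0.1778), np.float64(73.625)) slide [21.49 -1.62  1.77] spin -18.4 per row [ 4.3  -0.32  0.35] -3.7
(np.float64(0.5955), np.float64(0.269), np.float64(0.16), np.float64(92.0)) slide [20.89  5.23  1.78] spin -18.4 per row [4.18 1.05 0.36] -3.7
```

Call:
arm_command --pt "3.26 -2.83 0.36" --pt "6.52 -5.67 0.72" --pt "9.77 -8.5 1.09" --pt "13.03 -11.34 1.45" --pt "16.29 -14.17 1.81" --spin '[-3.7,-7.4,-11,-14.7,-18.4]' --jaw 5.0

```text
clock: 1.82
eef_pos: [0.2687, -0.287, 0.2133]
tool_rot: [0.948, 0.317, 0.0, 0.0]
ft_force: [0.3, 0.2, 0.2]
grip_width: 0.0498
grasp_force: 0.0
```

Call:
arm_command --pt "3.97 -1.66 0.35" --pt "7.95 -3.32 0.71" --pt "11.92 -4.99 1.06" --pt "15.9 -6.65 1.42" --pt "19.87 -8.31 1.77" --spin '[-3.7,-7.4,-11,-14.7,-18.4]'

```text
clock: 2.45
eef_pos: [0.3779, -0.1011, 0.1957]
tool_rot: [0.885, 0.465, 0.0, 0.0]
ft_force: [0.1, 0.1, 1.1]
grip_width: 0.05
grasp_force: 0.0
```

Call:
arm_command --pt "4.3 -0.32 0.35" --pt "8.6 -0.65 0.71" --pt "12.9 -0.97 1.06" --pt "17.2 -1.3 1.42" --pt "21.49 -1.62 1.77" --spin '[-3.7,-7.4,-11,-14.7,-18.4]'

```text
clock: 3.08
eef_pos: [0.4869, 0.0849, 0.1778]
tool_rot: [0.8, 0.601, 0.0, 0.0]
ft_force: [0.5, -0.2, -0.3]
grip_width: 0.0503
grasp_force: 0.0
```

Call:
arm_command --pt "4.18 1.05 0.36" --pt "8.36 2.09 0.71" --pt "12.53 3.14 1.07" --pt "20.89 5.23 1.78" --pt "20.89 5.23 1.78" --spin '[-3.7,-7.4,-11,-18.4,-18.4]'

```text
clock: 3.7
eef_pos: [0.5959, 0.2723, 0.1588]
tool_rot: [0.693, 0.721, 0.0, -0.0]
ft_force: [0.6, -0.9, 0.1]
grip_width: 0.0502
grasp_force: 0.0
```

Works well. Now a wrist look over the wheel to confirm it against the earlier estimate.

```bash
python3 - <<'E'
from g import *
from m import *
c=snap('wrist','w1.png');W=cloud(c)
r=recognise(c,'wheel');print([(np.round(x['centre']),round(x['confidence'],2)) for x in r])
P=sel(W,(.596,.269),.035,.045,.075);print('hub',rect(P),P.mean(0).round(4),np.percentile(P[:,2],[50,95]))
P=sel(W,(.596,.269),.035,.018,.045);print('tyre',rect(P))
P=sel(W,(.6,.27),.09,.007,.016);print('rim',rect(P))
plan([(.5955,.269,.07,92),(.5955,.269,.036,92)])
E
```

```text
[(array([320., 216.]), 0.91), (array([484., 263.]), 0.83), (array([292.,  31.]), 0.78), (array([150., 215.]), 0.57)]
hub (array([596.2, 273.3]), array([23.4, 23.1]), 66.5, 877) [0.5963 0.275  0.0603] [0.06172665 0.06292266]
tyre (array([596.4, 273.2]), array([54.9, 55.2]), 83.5, 2409)
rim (array([602. , 273.3]), array([121.1, 121.1]), 37.2, 2815)
now [0.5955 0.2718 0.1585] 92.3 tilt [-0.001  0.    -1.   ] t 3.8 w 0.0503 j [0.43 0.59 0.34 1.32 0.   1.96]
(0.5955, 0.269, 0.07, 92) slide [-0.28 -0.02  8.85] spin 0.3 per row [-0.06 -0.    1.77] 0.1
(0.5955, 0.269, 0.036, 92) slide [0.  0.  3.4] spin 0 per row [0.   0.   0.68] 0.0
```

View pics/w1.png

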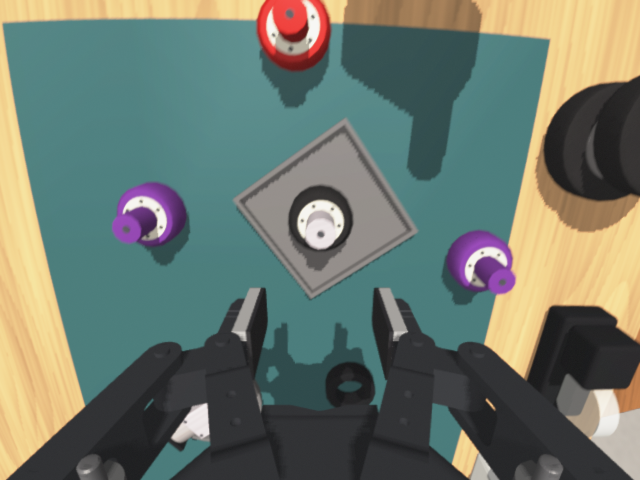

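The wrist picture shows the wheel at (320,216) in the square tray (325,208), with two purple look-alikes at the sides and a red one above. The hub is at (0.596, 0.273) with its top at 0.062, which matches. Descend and grip.

Call:
arm_command --pt "0 0 2.5" --pt "0 0 5.0" --pt "0 0 7.5" --pt "0 0 10.0" --pt "0 0 12.2" --spin '[0,0,0,0,0]'

```text
clock: 4.42
eef_pos: [0.5944, 0.2679, 0.0374]
tool_rot: [0.694, 0.72, -0.001, -0.0]
ft_force: [0.7, 0.6, -0.2]
grip_width: 0.0498
grasp_force: 0.0
```

Call:
arm_command --pt "0 0 0" --pt "0 0 0" --pt "0 0 0" --pt "0 0 0" --pt "0 0 0" --spin '[0,0,0,0,0]' --jaw 0

```text
clock: 5.05
eef_pos: [0.5952, 0.2694, 0.0384]
tool_rot: [0.694, 0.72, 0.0, 0.0]
ft_force: [-0.2, -0.4, -1.4]
grip_width: 0.022
grasp_force: 58.7
```

Call:
arm_command --pt "0 0 0" --pt "0 0 -0.5" --pt "0 0 -1" --pt "0 0 -2" --pt "0 0 -4" --spin '[0,0,0,0,0]'

```text
clock: 5.68
eef_pos: [0.5944, 0.2691, 0.0781]
tool_rot: [0.694, 0.72, -0.001, -0.0]
ft_force: [1.0, 0.2, -2.0]
grip_width: 0.0222
grasp_force: 58.8
```

```bash
python3 - <<'E'
from g import *
plan([(.596,.255,.14,92),(.62,.143,.14,92),(.645,.03,.14,92),(.667,-.081,.14,92),(.667,-.081,.04,92)])
E
```

```text
now [0.5944 0.2691 0.0781] 92.1 tilt [-0.002 -0.001 -1.   ] t 5.67 w 0.0222 j [0.43 0.64 0.21 1.15 0.   1.96]
(0.596, 0.255, 0.14, 92) slide [-1.41  0.1  -6.19] spin 0.1 per row [-0.28  0.02 -1.24] 0.0
(0.62, 0.143, 0.14, 92) slide [-11.28   2.01   0.  ] spin 0 per row [-2.26  0.4   0.  ] 0.0
(0.645, 0.03, 0.14, 92) slide [-11.38   2.1    0.  ] spin 0 per row [-2.28  0.42  0.  ] 0.0
(0.667, -0.081, 0.14, 92) slide [-11.17   1.81   0.  ] spin 0 per row [-2.23  0.36  0.  ] 0.0
(0.667, -0.081, 0.04, 92) slide [ 0.  0. 10.] spin 0 per row [0. 0. 2.] 0.0
```

Call:
arm_command --pt "-0.3 0 -1.2" --pt "-0.6 0 -2.5" --pt "-0.9 0.1 -3.7" --pt "-1.2 0.1 -5" --pt "-1.4 0.1 -6.2" --spin '[0,0,0,0,0]'

```text
clock: 6.3
eef_pos: [0.5966, 0.2551, 0.1408]
tool_rot: [0.694, 0.72, -0.0, -0.0]
ft_force: [-0.2, -1.0, -1.9]
grip_width: 0.0219
grasp_force: 58.8
```

Call:
arm_command --pt "-3.4 0.6 0" --pt "-6.8 1.2 0" --pt "-10.2 1.8 0" --pt "-13.6 2.4 0" --pt "-17.0 3.0 0" --spin '[0,0,0,0,0]'

```text
clock: 6.92
eef_pos: [0.6329, 0.0855, 0.1404]
tool_rot: [0.694, 0.72, 0.0, 0.0]
ft_force: [0.6, 0.2, -1.4]
grip_width: 0.0223
grasp_force: 58.8
```

Call:
arm_command --pt "-4 0.7 0" --pt "-8 1.4 0" --pt "-12 2.1 0" --pt "-15 2.7 0" --pt "-16.8 2.9 0" --spin '[0,0,0,0,0]'

```text
clock: 7.55
eef_pos: [0.668, -0.082, 0.1401]
tool_rot: [0.695, 0.719, 0.0, -0.0]
ft_force: [-0.2, -0.2, -1.4]
grip_width: 0.0221
grasp_force: 58.8
```

```bash
python3 - <<'E'
from g import *
plan([(.667,-.081,.05,92),(.667,-.081,.039,92)])
E
```

```text
now [ 0.668  -0.082   0.1401] 92.0 tilt [ 0.  0. -1.] t 7.55 w 0.0221 j [-0.12  0.64  0.38  1.31  0.    1.41]
(0.667, -0.081, 0.05, 92) slide [ 0.1  -0.1   9.01] spin 0.0 per row [ 0.02 -0.02  1.8 ] 0.0
(0.667, -0.081, 0.039, 92) slide [0.  0.  1.1] spin 0 per row [0.   0.   0.22] 0.0
```

Call:
arm_command --pt "0 0 3" --pt "0 0 6" --pt "0 0 8" --pt "0 0 9" --pt "0 0 9.6" --spin '[0,0,0,0,0]'

```text
clock: 8.18
eef_pos: [0.668, -0.0799, 0.0439]
tool_rot: [0.694, 0.72, 0.0, -0.0]
ft_force: [0.2, 0.3, -0.3]
grip_width: 0.0221
grasp_force: 58.9
```

Call:
arm_command --pt "0 0 0.2" --pt "0 0 0.4" --pt "0 0 0.55" --pt "0 0 0.55" --pt "0 0 0.55" --spin '[0,0,0,0,0]'

```text
clock: 8.8
eef_pos: [0.668, -0.0803, 0.0387]
tool_rot: [0.694, 0.72, 0.0, 0.0]
ft_force: [-0.5, -0.9, -2.0]
grip_width: 0.0217
grasp_force: 58.9
```

Call:
arm_command --pt "0 0 0" --pt "0 0 0" --pt "0 0 0" --pt "0 0 0" --pt "0 0 0" --spin '[0,0,0,0,0]' --jaw 5

```text
clock: 9.43
eef_pos: [0.6679, -0.0802, 0.0386]
tool_rot: [0.694, 0.72, 0.0, 0.0]
ft_force: [-0.1, -0.5, 0.7]
grip_width: 0.0495
grasp_force: 0.0
```

Call:
arm_command --pt "0 0 -1" --pt "0 0 -3" --pt "0 0 -6" --pt "0 0 -9" --pt "0 0 -12" --spin '[0,0,0,0,0]'

```text
clock: 10.05
eef_pos: [0.668, -0.0802, 0.1604]
tool_rot: [0.694, 0.72, 0.0, 0.0]
ft_force: [0.2, 0.6, 0.7]
grip_width: 0.0498
grasp_force: 0.0
```

```bash
python3 - <<'E'
from g import *
from m import *
A=cloud(snap('scene'));B=cloud(snap('side'))
for W in (A,B):
    P=sel(W,(.668,-.082),.05,.045,.07);print('hub',rect(P) if len(P) else 0,P.max(0) if len(P) else 0)
plan([(.56,-.18,.16,92),(.460,-.268,.16,92)])
E
```

```text
hub (array([668.7, -78.9]), array([20.5, 24. ]), 36.3, 157) [ 0.68043396 -0.06698401  0.06430137]
hub (array([667.5, -77.5]), array([22.9, 23. ]), 23.1, 122) [ 0.67866445 -0.06485344  0.06399691]
now [ 0.6705 -0.0806  0.1642] 92.1 tilt [ 0.009 -0.001 -1.   ] t 10.15 w 0.0503 j [-0.12  0.62  0.41  1.35 -0.    1.41]
(0.56, -0.18, 0.16, 92) slide [ -9.53 -11.41   0.42] spin 0.1 per row [-1.91 -2.28  0.08] 0.0
(0.46, -0.268, 0.16, 92) slide [ -8.45 -10.3    0.  ] spin 0 per row [-1.69 -2.06  0.  ] 0.0
```

Call:
arm_command --pt "-1.9 -2.3 0" --pt "-3.8 -4.5 0" --pt "-5.6 -6.7 0" --pt "-7.5 -9.0 0" --pt "-9.4 -11.2 0" --spin '[0,0,0,0,0]' --jaw 6.5

```text
clock: 10.78
eef_pos: [0.5583, -0.1787, 0.1582]
tool_rot: [0.694, 0.72, -0.0, -0.0]
ft_force: [-0.5, 0.3, -0.6]
grip_width: 0.0651
grasp_force: 0.0
```

Call:
arm_command --pt "-1.9 -2.2 0" --pt "-3.8 -4.4 0" --pt "-6 -7 0" --pt "-8.5 -10.2 0" --pt "-8.5 -10.2 0" --spin '[0,0,0,0,0]'

```text
clock: 11.4
eef_pos: [0.4584, -0.2682, 0.1583]
tool_rot: [0.695, 0.719, -0.0, -0.001]
ft_force: [0.6, -0.0, -0.6]
grip_width: 0.0652
grasp_force: 0.0
```

```bash
python3 - <<'E'
from g import *
from m import *
c=snap('wrist','w2.png');W=cloud(c)
P=sel(W,(.46,-.269),.045,.036,.05);print('body',rect(P),P.mean(0).round(4))
P=sel(W,(.457,-.275),.105,.008,.016);print('rim',rect(P))
plan([(.46,-.269,.009,92)])
E
```

```text
body (array([ 459.6, -266.9]), array([42., 42.]), 1.7, 2605) [ 0.4595 -0.2653  0.0441]
rim (array([ 455.9, -274.1]), array([160.3,  87.1]), 13.4, 2979)
now [ 0.4596 -0.2675  0.1585] 92.0 tilt [-0.  0. -1.] t 11.45 w 0.0648 j [-0.53  0.35 -0.05  1.18  0.    1.01]
(0.46, -0.269, 0.009, 92) slide [-0.15  0.03 14.95] spin -0.0 per row [-0.03  0.01  2.99] -0.0
```

View pics/w2.png

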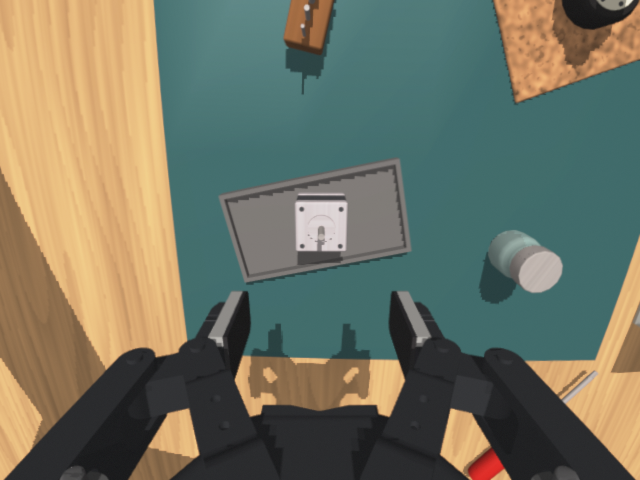

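The wrist picture shows the square motor at (321,223), square to the fingers, in the oblong tray (317,222), with the jar clear at (525,262). Descend and grip.

Call:
arm_command --pt "0 0 3.5" --pt "0 0 7" --pt "0 0 10.5" --pt "0 0 13" --pt "0 0 14.9" --spin '[0,0,0,0,0]'

```text
clock: 12.08
eef_pos: [0.4609, -0.2657, 0.008]
tool_rot: [0.693, 0.72, 0.0, -0.001]
ft_force: [-0.1, 0.3, 0.3]
grip_width: 0.0648
grasp_force: 0.0
```

Call:
arm_command --pt "0 0 0" --pt "0 0 0" --pt "0 0 0" --pt "0 0 0" --pt "0 0 0" --spin '[0,0,0,0,0]' --jaw 0

```text
clock: 12.7
eef_pos: [0.4607, -0.2671, 0.0098]
tool_rot: [0.694, 0.72, 0.0, 0.0]
ft_force: [0.5, 0.6, -2.5]
grip_width: 0.0411
grasp_force: 60.8
```

Call:
arm_command --pt "0 0 0" --pt "0 0 -0.5" --pt "0 0 -1.5" --pt "0 0 -3" --pt "0 0 -5" --spin '[0,0,0,0,0]'

```text
clock: 13.32
eef_pos: [0.4605, -0.2669, 0.0607]
tool_rot: [0.694, 0.72, -0.0, -0.0]
ft_force: [-0.4, -0.4, -3.2]
grip_width: 0.0411
grasp_force: 60.9
```

```bash
python3 - <<'E'
from g import *
s=np.array([.46,-.26,.15,92]);e=np.array([.602,.2725,.15,127.3])
plan([tuple(s)]+[tuple((s+(e-s)*k/3).round(4)) for k in (1,2,3)])
E
```

```text
now [ 0.4605 -0.2669  0.0607] 92.1 tilt [-0.  0. -1.] t 13.32 w 0.0411 j [-0.53  0.44 -0.18  0.95 -0.    1.01]
(np.float64(0.46), np.float64(-0.26), np.float64(0.15), np.float64(92.0)) slide [ 0.69 -0.03 -8.93] spin 0.1 per row [ 0.14 -0.01 -1.79] 0.0
(np.float64(0.5073), np.float64(-0.0825), np.float64(0.15), np.float64(103.7667)) slide [17.57  5.35  0.  ] spin -11.8 per row [3.51 1.07 0.  ] -2.4
(np.float64(0.5547), np.float64(0.095), np.float64(0.15), np.float64(115.5333)) slide [16.11  8.83  0.  ] spin -11.8 per row [3.22 1.77 0.  ] -2.4
(np.float64(0.602), np.float64(0.2725), np.float64(0.15), np.float64(127.3)) slide [13.98 11.92  0.  ] spin -11.8 per row [2.8  2.38 0.  ] -2.4
```

Call:
arm_command --pt "0.1 0 -1.8" --pt "0.3 0 -3.6" --pt "0.4 0 -5.4" --pt "0.6 0 -7.2" --pt "0.7 0 -8.9" --spin '[0,0,0,0,0]'

```text
clock: 13.95
eef_pos: [0.4605, -0.26, 0.1505]
tool_rot: [0.694, 0.72, 0.0, 0.001]
ft_force: [-0.3, 0.2, -3.8]
grip_width: 0.041
grasp_force: 60.9
```

Call:
arm_command --pt "3.51 1.07 0" --pt "7.02 2.14 0" --pt "10.53 3.21 0" --pt "14.04 4.28 0" --pt "17.57 5.35 0" --spin '[-2.4,-4.7,-7.1,-9.4,-11.8]'

```text
clock: 14.58
eef_pos: [0.5078, -0.0813, 0.1499]
tool_rot: [0.616, 0.788, 0.0, 0.001]
ft_force: [0.7, -0.3, -4.2]
grip_width: 0.0414
grasp_force: 60.9
```

Call:
arm_command --pt "3.22 1.77 0" --pt "6.44 3.53 0" --pt "9.66 5.3 0" --pt "12.88 7.06 0" --pt "16.11 8.83 0" --spin '[-2.4,-4.7,-7.1,-9.4,-11.8]'

```text
clock: 15.2
eef_pos: [0.5548, 0.0964, 0.1498]
tool_rot: [0.532, 0.847, 0.0, 0.001]
ft_force: [0.5, -0.4, -3.3]
grip_width: 0.0409
grasp_force: 60.9
```

Call:
arm_command --pt "3.2 2.7 0" --pt "6.4 5.4 0" --pt "9.6 8.1 0" --pt "12.5 10.6 0" --pt "13.98 11.92 0" --spin '[-2.4,-4.7,-7.1,-9.4,-11.8]'

```text
clock: 15.82
eef_pos: [0.6014, 0.2752, 0.1495]
tool_rot: [0.441, 0.898, 0.001, 0.0]
ft_force: [0.4, -0.6, -3.4]
grip_width: 0.0409
grasp_force: 61.1
```

```bash
python3 - <<'E'
from g import *
from m import *
W=cloud(snap('wrist'))
P=sel(W,(.602,.273),.09,.007,.016);print('rim',rect(P))
plan([(.602,.273,.010,127.2)])
E
```

```text
rim (array([601.9, 273.8]), array([121. , 120.5]), 37.2, 2350)
now [0.6017 0.2773 0.1493] 127.8 tilt [ 0.002  0.003 -1.   ] t 15.88 w 0.0413 j [0.43 0.61 0.35 1.31 0.   1.34]
(0.602, 0.273, 0.01, 127.2) slide [-0.35 -0.24 13.93] spin 0.6 per row [-0.07 -0.05  2.79] 0.1
```

Call:
arm_command --pt "0 0 3.5" --pt "0 0 7" --pt "0 0 10" --pt "0 0 12" --pt "0 0 13" --spin '[0,0,0,0,0]'

```text
clock: 16.5
eef_pos: [0.6005, 0.2721, 0.0178]
tool_rot: [0.443, 0.897, -0.001, -0.001]
ft_force: [-1.0, 0.3, -2.8]
grip_width: 0.0413
grasp_force: 61.4
```

Call:
arm_command --pt "0 0 0.2" --pt "0 0 0.4" --pt "0 0 0.7" --pt "0 0 1.0" --pt "0 0 1.0" --spin '[0,0,0,0,0]'

```text
clock: 17.12
eef_pos: [0.6016, 0.273, 0.0091]
tool_rot: [0.442, 0.897, 0.0, 0.0]
ft_force: [-0.4, 0.4, -0.4]
grip_width: 0.0411
grasp_force: 61.3
```

Call:
arm_command --pt "0 0 0" --pt "0 0 0" --pt "0 0 0" --pt "0 0 0" --pt "0 0 0" --spin '[0,0,0,0,0]' --jaw 6

```text
clock: 17.75
eef_pos: [0.6012, 0.2728, 0.0085]
tool_rot: [0.442, 0.897, -0.0, -0.0]
ft_force: [0.3, 0.9, 0.5]
grip_width: 0.06
grasp_force: 0.0
```

Call:
arm_command --pt "0 0 -1" --pt "0 0 -3" --pt "0 0 -6" --pt "0 0 -10" --pt "0 0 -15" --spin '[0,0,0,0,0]'

```text
clock: 18.38
eef_pos: [0.6005, 0.2725, 0.1595]
tool_rot: [0.442, 0.897, -0.001, -0.001]
ft_force: [1.2, -0.2, 0.5]
grip_width: 0.0601
grasp_force: 0.0
```

```bash
python3 - <<'E'
from g import *
from m import *
W=cloud(snap('wrist'))
P=sel(W,(.602,.273),.045,.036,.05);print('body',rect(P) if len(P) else 0)
s=np.array([.602,.273,.16,127.3]);e=np.array([.4765,.047,.16,40.5])
plan([tuple((s+(e-s)*k/2).round(4)) for k in (1,2)])
E
```

```text
body (array([602.6, 272.4]), array([42. , 42.1]), 37.3, 2535)
now [0.6042 0.2742 0.1689] 127.5 tilt [ 0.011  0.005 -1.   ] t 18.43 w 0.0601 j [0.43 0.59 0.37 1.34 0.   1.34]
(np.float64(0.5392), np.float64(0.16), np.float64(0.16), np.float64(83.9)) slide [ -5.11 -12.11   0.89] spin 43.6 per row [-1.02 -2.42  0.18] 8.7
(np.float64(0.4765), np.float64(0.047), np.float64(0.16), np.float64(40.5)) slide [-11.9   -5.03   0.  ] spin 43.4 per row [-2.38 -1.01  0.  ] 8.7
```

Square motor is placed at (0.6026, 0.2724), 37.3°, which matches its tray. On to the long motor.

Call:
arm_command --pt "-1.0 -2.4 0" --pt "-2 -4.8 0" --pt "-3 -7.2 0" --pt "-4 -9.6 0" --pt "-5.05 -12.1 0" --spin '[8.7,17.4,26.1,34.8,43.5]' --jaw 6

```text
clock: 19.05
eef_pos: [0.5357, 0.1585, 0.1593]
tool_rot: [0.745, 0.667, 0.001, 0.0]
ft_force: [-0.9, 0.3, 0.2]
grip_width: 0.0598
grasp_force: 0.0
```

Call:
arm_command --pt "-2.4 -1 0" --pt "-4.8 -2 0" --pt "-7.2 -3 0" --pt "-9.6 -4 0" --pt "-11.9 -5.0 0" --spin '[8.7,17.4,26.1,34.8,43.4]'

```text
clock: 19.68
eef_pos: [0.4735, 0.0453, 0.1593]
tool_rot: [0.939, 0.345, 0.001, 0.0]
ft_force: [-1.1, -0.5, 0.8]
grip_width: 0.0602
grasp_force: 0.0
```

```bash
python3 - <<'E'
from g import *
from m import *
c=snap('wrist','w3.png');W=cloud(c)
for z in (.016,.03): 
    P=sel(W,(.477,.046),.056,z,.05);print('long',rect(P),np.percentile(P[:,2],95))
P=sel(W,(.478,.05),.09,.007,.0145);P=P[np.hypot(P[:,0]-.478,P[:,1]-.05)>.05];print('rim',rect(P),cv2.minEnclosingCircle((P[:,:2]*1000).astype(np.float32)))
plan([(.4765,.047,.15,40.5)])
E
```

```text
long (array([476.3,  47.1]), array([92.4, 34. ]), 39.9, 4088) 0.040930575928748235
long (array([472.5,  43.9]), array([82.5, 34. ]), 39.9, 3785) 0.040950584934862505
rim (array([479. ,  51.3]), array([118.7, 123.5]), 41.1, 2133) ((477.83349609375, 50.309207916259766), 61.88988494873047)
now [0.4717 0.0431 0.1591] 40.0 tilt [-0.001 -0.002 -1.   ] t 19.73 w 0.0599 j [ 0.09  0.24 -0.2   1.14 -0.    2.54]
(0.4765, 0.047, 0.15, 40.5) slide [0.62 0.02 0.91] spin -0.5 per row [0.12 0.   0.18] -0.1
```

View pics/w3.png

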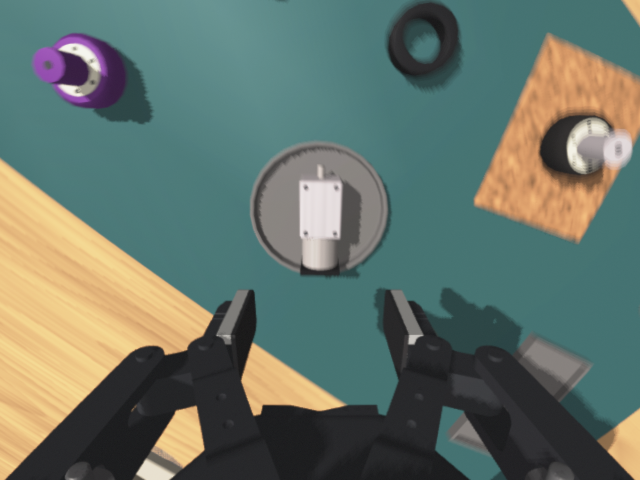

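The wrist picture shows the long motor at (320,222) in the round tray (319,207), aligned with the fingers and with its shaft up in the image. The wheel waits on the mat at (590,145). Grip it.

Call:
arm_command --pt "0.3 0 3.5" --pt "0.3 0 7" --pt "0.3 0 10.5" --pt "0.3 0 13.5" --pt "0.3 0 15.0" --spin '[0,0,0,0,0]'

```text
clock: 20.35
eef_pos: [0.4754, 0.0482, 0.0074]
tool_rot: [0.938, 0.348, -0.001, -0.0]
ft_force: [0.5, -0.0, -0.5]
grip_width: 0.0602
grasp_force: 0.0
```

Call:
arm_command --pt "0 0 0" --pt "0 0 0" --pt "0 0 0" --pt "0 0 0" --pt "0 0 0" --spin '[0,0,0,0,0]' --jaw 0

```text
clock: 20.98
eef_pos: [0.4764, 0.048, 0.0091]
tool_rot: [0.938, 0.347, 0.001, 0.0]
ft_force: [-0.9, 0.4, 1.3]
grip_width: 0.0331
grasp_force: 60.2
```

Call:
arm_command --pt "0 0 0" --pt "0 0 -0.5" --pt "0 0 -1.5" --pt "0 0 -3" --pt "0 0 -5" --spin '[0,0,0,0,0]'

```text
clock: 21.6
eef_pos: [0.4755, 0.0479, 0.0589]
tool_rot: [0.938, 0.347, -0.001, -0.0]
ft_force: [0.4, -0.3, -2.0]
grip_width: 0.033
grasp_force: 59.9
```

```bash
python3 - <<'E'
from g import *
s=np.array([.476,.04,.15,40]);e=np.array([.456,-.274,.15,13.4])
plan([tuple(s)]+[tuple((s+(e-s)*k/2).round(4)) for k in (1,2)])
E
```

```text
now [0.4755 0.0479 0.0589] 40.6 tilt [-0.001 -0.    -1.   ] t 21.6 w 0.033 j [ 0.1   0.35 -0.33  0.89 -0.    2.53]
(np.float64(0.476), np.float64(0.04), np.float64(0.15), np.float64(40.0)) slide [-0.47  0.63 -9.11] spin 0.6 per row [-0.09  0.13 -1.82] 0.1
(np.float64(0.466), np.float64(-0.117), np.float64(0.15), np.float64(26.7)) slide [-10.86  11.38   0.  ] spin 13.3 per row [-2.17  2.28  0.  ] 2.7
(np.float64(0.456), np.float64(-0.274), np.float64(0.15), np.float64(13.4)) slide [-7.95 13.58  0.  ] spin 13.3 per row [-1.59  2.72  0.  ] 2.7
```

Grip good: TCP (0.476, 0.048), origin (0.4763, 0.047). Carry it to the oblong tray.

Call:
arm_command --pt "-0.1 0.1 -1.8" --pt "-0.2 0.2 -3.6" --pt "-0.3 0.4 -5.4" --pt "-0.4 0.5 -7.3" --pt "-0.5 0.6 -9.1" --spin '[0.1,0.2,0.3,0.4,0.5]'

```text
clock: 22.22
eef_pos: [0.4759, 0.04, 0.1505]
tool_rot: [0.939, 0.343, 0.0, 0.0]
ft_force: [0.2, -0.1, -2.8]
grip_width: 0.0332
grasp_force: 59.9
```

Call:
arm_command --pt "-2.17 2.28 0" --pt "-4.34 4.56 0" --pt "-6.51 6.84 0" --pt "-8.69 9.1 0" --pt "-10.86 11.38 0" --spin '[2.7,5.3,8,10.6,13.3]'

```text
clock: 22.85
eef_pos: [0.466, -0.1178, 0.1499]
tool_rot: [0.973, 0.231, 0.0, 0.0]
ft_force: [0.2, 1.0, -2.3]
grip_width: 0.0332
grasp_force: 60.0
```

Call:
arm_command --pt "-1.9 3.3 0" --pt "-3.8 6.5 0" --pt "-5.7 9.7 0" --pt "-7.2 12.3 0" --pt "-7.95 13.58 0" --spin '[2.7,5.3,8,10.6,13.3]'

```text
clock: 23.48
eef_pos: [0.4562, -0.2752, 0.1497]
tool_rot: [0.993, 0.116, -0.0, -0.0]
ft_force: [0.0, 0.5, -3.4]
grip_width: 0.0329
grasp_force: 60.0
```

Call:
arm_command --pt "0 0 2.5" --pt "0 0 5" --pt "0 0 7" --pt "0 0 8" --pt "0 0 8" --spin '[0,0,0,0,0]'

```text
clock: 24.1
eef_pos: [0.4562, -0.2732, 0.0691]
tool_rot: [0.993, 0.118, -0.001, -0.001]
ft_force: [0.8, 0.2, -1.8]
grip_width: 0.0336
grasp_force: 60.2
```

```bash
python3 - <<'E'
from g import *
plan([(.456,-.274,.0095,13.4)])
E
```

```text
now [ 0.4562 -0.2732  0.0691] 13.5 tilt [-0.001  0.001 -1.   ] t 24.1 w 0.0336 j [-0.54  0.43 -0.17  0.97  0.    2.37]
(0.456, -0.274, 0.0095, 13.4) slide [-0.04  0.07  5.96] spin 0.1 per row [-0.01  0.01  1.19] 0.0
```

Call:
arm_command --pt "0 0 1.5" --pt "0 0 3" --pt "0 0 4.3" --pt "0 0 5.1" --pt "0 0 5.4" --spin '[0,0,0,0,0]'

```text
clock: 24.72
eef_pos: [0.4562, -0.2737, 0.0147]
tool_rot: [0.993, 0.117, -0.001, -0.0]
ft_force: [-0.4, -0.0, -2.7]
grip_width: 0.0333
grasp_force: 60.2
```

Call:
arm_command --pt "0 0 0.2" --pt "0 0 0.4" --pt "0 0 0.6" --pt "0 0 0.65" --pt "0 0 0.65" --spin '[0,0,0,0,0]'

```text
clock: 25.35
eef_pos: [0.4567, -0.274, 0.0091]
tool_rot: [0.993, 0.117, 0.0, 0.0]
ft_force: [-0.3, 0.1, -2.8]
grip_width: 0.0333
grasp_force: 60.3
```

Call:
arm_command --pt "0 0 0" --pt "0 0 0" --pt "0 0 0" --pt "0 0 0" --pt "0 0 0" --spin '[0,0,0,0,0]' --jaw 4.3

```text
clock: 25.98
eef_pos: [0.4566, -0.2739, 0.0091]
tool_rot: [0.993, 0.117, 0.0, 0.0]
ft_force: [0.7, 0.9, -0.3]
grip_width: 0.0435
grasp_force: 0.0
```

Call:
arm_command --pt "0 0 -1" --pt "0 0 -3" --pt "0 0 -6" --pt "0 0 -10" --pt "0 0 -15" --spin '[0,0,0,0,0]'

```text
clock: 26.6
eef_pos: [0.4559, -0.2735, 0.1602]
tool_rot: [0.993, 0.117, -0.001, -0.0]
ft_force: [0.1, -1.0, 1.0]
grip_width: 0.0431
grasp_force: 0.0
```

```bash
python3 - <<'E'
from g import *
from m import *
W=cloud(snap('wrist'))
P=sel(W,(.456,-.274),.056,.018,.05);print('long',rect(P),np.percentile(P[:,2],95))
A=cloud(snap('scene'));B=cloud(snap('side'))
for X in (A,B):
    P=sel(X,(.668,-.08),.04,.045,.07);print('hub',rect(P))
s=np.array([.456,-.274,.16,13.4]);e=np.array([.668,-.080,.16,60])
plan([tuple((s+(e-s)*k/2).round(4)) for k in (1,2)])
E
```

```text
long (array([ 455.9, -274.2]), array([92.1, 33.9]), 13.2, 3979) 0.04085253800001084
hub (array([668.4, -78.8]), array([20.5, 25. ]), 39.1, 156)
hub (array([666.7, -76.8]), array([22.6, 25.5]), 5.4, 121)
now [ 0.4588 -0.2752  0.1632] 13.5 tilt [ 0.007 -0.004 -1.   ] t 26.75 w 0.0428 j [-0.54  0.34 -0.04  1.18 -0.    2.37]
(np.float64(0.562), np.float64(-0.177), np.float64(0.16), np.float64(36.7)) slide [12.33 -7.14  0.32] spin -23.2 per row [ 2.47 -1.43  0.06] -4.6
(np.float64(0.668), np.float64(-0.08), np.float64(0.16), np.float64(60.0)) slide [14.3  -1.44  0.  ] spin -23.3 per row [ 2.86 -0.29  0.  ] -4.7
```

Call:
arm_command --pt "2.5 -1.4 0" --pt "5 -2.8 0" --pt "7.5 -4.2 0" --pt "10 -5.6 0" --pt "12.6 -7.0 0" --spin '[-4.7,-9.3,-14,-18.6,-23.3]' --jaw 5

```text
clock: 27.38
eef_pos: [0.5626, -0.1756, 0.1579]
tool_rot: [0.948, 0.317, -0.001, -0.001]
ft_force: [-0.7, -0.7, -0.4]
grip_width: 0.05
grasp_force: 0.0
```

Call:
arm_command --pt "2.9 -0.3 0" --pt "6 -0.6 0" --pt "9 -0.9 0" --pt "12 -1.2 0" --pt "14.3 -1.44 0" --spin '[-4.7,-9.3,-14,-18.6,-23.3]'

```text
clock: 28.0
eef_pos: [0.6687, -0.0781, 0.1575]
tool_rot: [0.865, 0.502, -0.001, -0.001]
ft_force: [-0.3, -0.9, 0.4]
grip_width: 0.0501
grasp_force: 0.0
```

Call:
arm_command --pt "0 0 2" --pt "0 0 4" --pt "0 0 5" --pt "0 0 6" --pt "0 0 6" --spin '[0,0,0,0,0]'

```text
clock: 28.62
eef_pos: [0.6681, -0.0793, 0.0981]
tool_rot: [0.866, 0.501, -0.001, -0.0]
ft_force: [-0.6, -0.1, -0.6]
grip_width: 0.0502
grasp_force: 0.0
```

```bash
python3 - <<'E'
from g import *
plan([(.668,-.080,.0385,60)])
E
```

```text
now [ 0.6681 -0.0793  0.0981] 60.1 tilt [-0.002  0.    -1.   ] t 28.62 w 0.0502 j [-0.12  0.66  0.31  1.22 -0.    1.97]
(0.668, -0.08, 0.0385, 60) slide [-0.06  0.03  5.96] spin 0.1 per row [-0.01  0.01  1.19] 0.0
```

Call:
arm_command --pt "0 0 1.5" --pt "0 0 3" --pt "0 0 4.5" --pt "0 0 5.5" --pt "0 0 6.0" --spin '[0,0,0,0,0]'

```text
clock: 29.25
eef_pos: [0.6681, -0.0792, 0.0378]
tool_rot: [0.866, 0.501, -0.001, -0.0]
ft_force: [-0.3, 0.4, 0.7]
grip_width: 0.0502
grasp_force: 0.0
```

Call:
arm_command --pt "0 0 0" --pt "0 0 0" --pt "0 0 0" --pt "0 0 0" --pt "0 0 0" --spin '[0,0,0,0,0]' --jaw 0

```text
clock: 29.88
eef_pos: [0.6689, -0.0793, 0.0394]
tool_rot: [0.866, 0.501, 0.0, 0.0]
ft_force: [-0.0, 0.2, 0.2]
grip_width: 0.0222
grasp_force: 58.8
```

Call:
arm_command --pt "0 0 0" --pt "0 0 -1" --pt "0 0 -3" --pt "0 0 -6" --pt "0 0 -9" --spin '[0,0,0,0,0]'

```text
clock: 30.5
eef_pos: [0.6684, -0.0792, 0.1301]
tool_rot: [0.866, 0.501, -0.0, -0.0]
ft_force: [-0.2, -0.8, -1.1]
grip_width: 0.0222
grasp_force: 58.8
```

```bash
python3 - <<'E'
from g import *
plan([(.478,.0503,.13,60),(.478,.0503,.0395,60)])
E
```

```text
now [ 0.6684 -0.0792  0.1301] 60.1 tilt [-0.001  0.    -1.   ] t 30.5 w 0.0222 j [-0.12  0.64  0.36  1.29  0.    1.97]
(0.478, 0.0503, 0.13, 60) slide [ 1.730e+00 -2.296e+01  1.000e-02] spin 0.1 per row [ 0.35 -4.59  0.  ] 0.0
(0.478, 0.0503, 0.0395, 60) slide [0.   0.   9.05] spin 0 per row [0.   0.   1.81] 0.0
```

Call:
arm_command --pt "0.2 -2.4 0" --pt "0.4 -4.8 0" --pt "0.5 -7.2 0" --pt "0.7 -9.6 0" --pt "0.9 -12 0" --spin '[0,0,0,0,0]'

```text
clock: 31.12
eef_pos: [0.5685, -0.0112, 0.1296]
tool_rot: [0.866, 0.501, 0.0, 0.0]
ft_force: [0.1, -0.3, -1.3]
grip_width: 0.022
grasp_force: 59.1
```

Call:
arm_command --pt "0.2 -3 0" --pt "0.4 -6 0" --pt "0.6 -9 0" --pt "0.8 -10.5 0" --pt "0.8 -11 0" --spin '[0,0,0,0,0]'

```text
clock: 31.75
eef_pos: [0.4778, 0.0505, 0.1295]
tool_rot: [0.865, 0.501, 0.0, 0.0]
ft_force: [0.3, -0.3, -1.5]
grip_width: 0.022
grasp_force: 59.0
```

Call:
arm_command --pt "0 0 2.5" --pt "0 0 5" --pt "0 0 7" --pt "0 0 8" --pt "0 0 8.5" --spin '[0,0,0,0,0]'

```text
clock: 32.38
eef_pos: [0.4783, 0.0499, 0.0437]
tool_rot: [0.866, 0.501, -0.0, 0.0]
ft_force: [-0.8, 0.5, -1.7]
grip_width: 0.0219
grasp_force: 59.1
```

```bash
python3 - <<'E'
from g import *
plan([(.478,.0503,.0395,60)])
E
```

```text
now [0.4783 0.0499 0.0437] 60.1 tilt [ 0. -0. -1.] t 32.38 w 0.0219 j [ 0.1   0.37 -0.34  0.85 -0.    2.2 ]
(0.478, 0.0503, 0.0395, 60) slide [ 0.02 -0.04  0.42] spin 0.1 per row [ 0.   -0.01  0.08] 0.0
```

Call:
arm_command --pt "0 0 0.2" --pt "0 0 0.4" --pt "0 0 0.5" --pt "0 0 0.5" --pt "0 0 0.5" --spin '[0,0,0,0,0]'

```text
clock: 33.0
eef_pos: [0.4781, 0.0502, 0.0393]
tool_rot: [0.866, 0.501, 0.0, 0.0]
ft_force: [0.9, -0.1, -0.7]
grip_width: 0.0219
grasp_force: 59.2
```

Call:
arm_command --pt "0 0 0" --pt "0 0 0" --pt "0 0 0" --pt "0 0 0" --pt "0 0 0" --spin '[0,0,0,0,0]' --jaw 5

```text
clock: 33.62
eef_pos: [0.4778, 0.0501, 0.039]
tool_rot: [0.866, 0.501, 0.0, -0.0]
ft_force: [0.3, -0.5, 0.1]
grip_width: 0.0498
grasp_force: 0.0
```

Call:
arm_command --pt "0 0 -1" --pt "0 0 -3" --pt "0 0 -6" --pt "0 0 -10" --pt "0 0 -15" --spin '[0,0,0,0,0]'

```text
clock: 34.25
eef_pos: [0.477, 0.0501, 0.1903]
tool_rot: [0.866, 0.501, -0.001, -0.0]
ft_force: [0.3, 0.3, -0.0]
grip_width: 0.0504
grasp_force: 0.0
```

```bash
python3 - <<'E'
from g import *
from m import *
c=snap('wrist');W=cloud(c)
P=sel(W,(.478,.05),.04,.045,.075);print('hub',rect(P),np.percentile(P[:,2],95))
P=sel(W,(.478,.05),.035,.018,.045);print('tyre',rect(P))
a=snap('side','side1.png');A=cloud(a);S=cloud(snap('scene'))
for X in(A,S):
  for n,q in dict(sq=(.602,.272),lg=(.456,-.274),jar=(.643,-.298),tape=(.636,.077),bit=(.446,-.108)).items():
    P=sel(X,q,.055,.016,.1);print(n,rect(P) if len(P) else 0)
E
```

```text
hub (array([479.8,  53.1]), array([22.9, 23.3]), 10.3, 699) 0.0630663009862783
tyre (array([479.6,  53.2]), array([55.5, 54.7]), 58.7, 2039)
sq (array([602.2, 269.1]), array([43.2, 40.5]), 40.1, 113)
lg (array([ 455.4, -274.4]), array([93.6, 36. ]), 12.2, 951)
jar (array([ 641. , -297.9]), array([40.3, 38.5]), 77.6, 516)
tape (array([635.6,  76.9]), array([53.2, 52.5]), 77.7, 201)
bit (array([ 445.5, -108.1]), array([51.2, 29.9]), 77.5, 341)
sq (array([601.3, 269.1]), array([41.8, 49.2]), 37.9, 371)
lg (array([ 456.5, -276.2]), array([95.4, 37.6]), 13.6, 946)
jar (array([ 644.7, -298.7]), array([39.5, 40.1]), 28.5, 747)
tape (array([635.4,  76.8]), array([53.9, 52.7]), 62.8, 244)
bit (array([ 446.7, -109.8]), array([50.9, 35.5]), 74.8, 326)
```

View pics/side1.png

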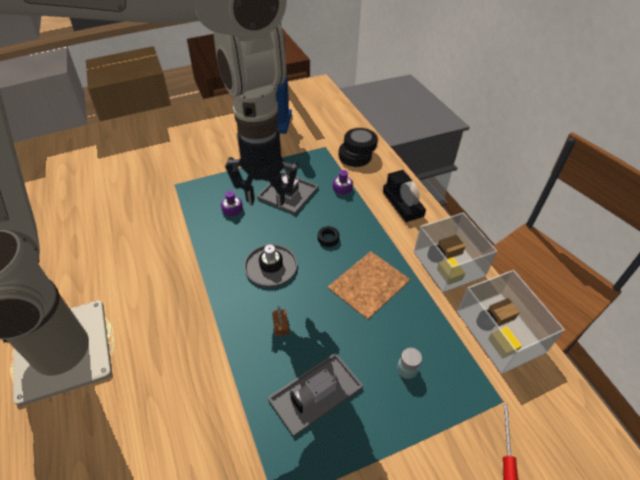

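The side picture shows the wheel in the round tray (270,262), the long motor in the oblong tray (316,392) and the square motor in the square tray (288,190). The measured bystander positions are unchanged. Handing in.

```bash
python3 -c "
from h import *
print(job_done())"
```

```text
the job is handed in; nothing more can be done
None
```

Handed in at about 34 s of the 104 s; no verdict came back. The last pictures show each part upright in its own tray, about 3 mm or less from the middle and well aligned; the wheel waited on the cork mat, and the jar, tape roll and drill-bit stand had not moved.

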